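Square a returned book into the corner stop

TASK

Push the single book that lies flat on the open desk across the worktop into the low metal corner stop, until one of its long edges is flush against the back rail and one of its short edges is flush against the side rail. Slide it with the fingers only: it stays flat on the desk and is never lifted or tipped. Leave the small things round about where they stand.

Things in the scene. Friction and masses are not known exactly. Their poses are not given: they have to be found in the camera images.
- book: closed hardback book lying flat, 190 x 130 x 17 mm, about 0.3 kg, slides under a push of a few newtons; origin at the centre of its underside; its own x axis runs along the 190 mm length, y along the 130 mm width, z up
- stop: fixed dark steel L, two upright rails 6 mm thick, 22 mm high. Origin: inner corner of the rails, worktop height; +x roughly away from robot, +y to its left. Back rail: inner face x = 0, from corner to y = -164 mm. Side rail: inner face y = 0, from corner to x = -130 mm. Feet 3 mm high reach 24 mm outside the inner faces. Seated book: origin at x = -65, y = -95 mm, its length along y
- date_stamp: upright self-inking hand stamp, 36 x 62 x 102 mm, a bystander; origin at the centre of its underside
- ink_pad: flat ink pad tin, 60 x 90 x 15 mm, a bystander; origin at the centre of its underside
- glue_stick: upright glue stick, 25 mm across, 91 mm tall, a bystander; origin at the centre of its underside
- tape_black: roll of black tape lying flat, 54 mm across, 18 mm high, a bystander; origin at the centre of its underside
- stapler: desk stapler, 36 x 138 x 53 mm, a bystander at the right; origin at the centre of its underside

How it is judged:
By the outcome, as a careful person would: the job done as asked, in the order asked, and still so for the second after the job is handed in, with the robot touching nothing.
It also fails if it takes over 59 s, if anything falls off the work surface, if the arm or the gripper's body presses on something with over 40 N, if the wrist force passes 120 N, or if a joint passes its speed limit or range.

ROBOT

A 6-joint arm with a two-finger parallel gripper is mounted at the origin on a cart in front of the work surface, level with it; the furniture and walls round the work are solid. World frame = base frame: x ahead of the robot, y to its left, z up, the work surface at z = 0. Lengths are in m, angles in rad, forces in N, time in s.
With the tool pointing down it reaches from about 0.275 to 0.975 m from the base axis. Payload 8.4 kg.
Tool frame: the origin (TCP) lies at the centre of the arm's flange, where the gripper is bolted on; the fingertips stand 190 mm ahead of it and the grasp point (between the pads) lies 171 mm ahead of it; y points along the fingers, x is the direction in which the jaws open and shut, and the axes are right-handed (so a half turn about y gives the same grasp; the last joint's range is limited). The gripper opens to 92 mm and grips with 3 to 60 N. Pads are 20 mm wide; open, the fingers measure 128 mm over their backs; the gripper's body (75 mm by 189 mm) begins 69 mm behind the grasp point.
Start: joints at [1.287, 0.353, 1.633, -0, 1.155, -0.002], TCP at [0.174, 0.6, 0.405] pointing down, gripper open.
Joint ranges: [-2.63, 2.63], [-0.92, 2.1], [0.06, 2.66], [-1.3, 4.44], [0, 2.69], [-3.02, 3.02]. Speed limits (rad/s): [2.22, 2.22, 2.79, 3.14, 3.14, 3.14].

INTERFACE

Orientations are given as a unit quaternion [w, x, y, z].
In Python, from rig import robot gives the robot as it stands.
- The arm moves only by the shell command python3 -m handwheel 'ROWS' [FORCE]. ROWS is JSON, one flat list of numbers, 7 for each row, row after row: the turn, a rotation vector about the world's x, y, z in rad, then the shift along the world's x, y, z in m, then the finger opening in m, from 0 to 0.0919. A call has 1 to 10 rows; each row is the pose to reach, as a shift and turn from the pose measured when the call began; what a row does not reach only later rows make up. A row lasts 1/10 s, in which the tool goes at most 50 mm and 8.59 degrees, less where a joint would pass 70% of its speed; a pose out of reach is approached as far as the arm can. A call with a gripper value outside its range is refused whole. The fingers move at their own pace and stop on an object; FORCE is the grip in N (left out, the last holds). Time passes only in rows, so rows that repeat a pose let the fingers close. It gives the time, the measured TCP pose, the force and the opening at its end, in the units of the state.
- robot.sense(): the state, without advancing time (a new reading comes with each control period).
- robot.read_camera(name): name is "scene" or "top" or "wrist"; returns the picture (480x640x3 uint8, blue, green, red); there is no depth.
- robot.camera_info(name): a dict with "fx", "fy", "cx", "cy" (pixels), "origin" and "attitude" of the camera in the world. Camera axes: x right, y up, looking along -z (the intrinsics and any distortion apply to the point x, -y, -z); pixel columns grow to the right and rows downward; lengths in m; the calibration is good to about 2 mm. A picture is of the moment at which its call begins: read the wrist's pose just before it. camera_info takes no time and is no camera call; for the wrist camera it gives the pose at the moment of the call.
- robot.job_done(): hands the job in, once; it reports no verdict.
Trained networks look in the newest picture that a camera, given by its name, has taken for a name from the list of things; names that differ only in an ending like _2 or _b are one class to them, and where a whole thing is asked for, a point or a joint stands for the part that bears it (a point fixed in the world has none). Each returns a list of dicts, best first, with "confidence" (0 to 1); they miss things now and then, are a little off and sometimes report something else, mostly with a low value. They report only what shows in the picture. A call takes as long as a camera call.
- robot.search_frame(label, camera): "xyz" ([x, y, z] in m, in world coordinates, good to about 4 mm: the middle of the surface that is visible of it).
- robot.silhouettes(label, camera): "region" (480x640 bool, what is visible of it).
The state is a dict: "t": time; "joints": joint angles; "dq": joint speeds; "joint_efforts": joint torques, N m; "tcp_pos": TCP position; "ee_rot": TCP orientation; "force": force on the tool from outside, world axes, zero at the start; "ft_torque": the same for the moment, N m; "opening": finger opening in m.
Only numpy, scipy, OpenCV 4.12 (cv2) and the standard library are available. Lean on these libraries where they do the work, as an engineer would, in place of code of your own. Each camera call takes 0.05 s, during which the arm holds its last target. There are 200 camera calls.

## Working session

There is one attempt and no reset: what is moved stays moved. The work goes in short steps, Python scripts to look and compute and a shell command to move; the robot and the scene stay as the last step left them, time stands still between calls to the robot, and variables do not carry over. Pictures are saved under pics/ and viewed, about 8 in all and at most 12, crops included, and the job is handed in when it is done.

```bash
mkdir -p pics; ls; cat > h.py <<'E'
import numpy as np,cv2
from rig import robot
from scipy.spatial.transform import Rotation as R
def att(i):
    a=np.array(i['attitude'],float)
    return a if a.shape==(3,3) else R.from_quat(a,scalar_first=True).as_matrix()
def ray(cam,uv,z,i=None):
    i=i or robot.camera_info(cam); K=np.array([[i['fx'],0,i['cx']],[0,i['fy'],i['cy']],[0,0,1]])
    p=np.c_[np.atleast_2d(uv),np.ones(len(np.atleast_2d(uv)))]@np.linalg.inv(K).T
    d=(p*[1,-1,-1])@att(i).T; o=np.array(i['origin'])
    return o+d*((z-o[2])/d[:,2])[:,None]
def rect(label,cam,z):
    for s in robot.silhouettes(label,cam)[:1]:
        m=s['region'].astype(np.uint8); c=max(cv2.findContours(m,0,1)[0],key=cv2.contourArea).reshape(-1,2)
        w=ray(cam,c,z)[:,:2]; r=cv2.minAreaRect((w*1000).astype(np.float32))
        return s['confidence'],r,cv2.boxPoints(r).round(1).tolist()
E
python3 - <<'E'
from h import *
for c in('scene','top'):
    cv2.imwrite(f'pics/{c}0.png',robot.read_camera(c)); print(c,robot.camera_info(c))
for l,z in(('book',.017),('stop',.022),('date_stamp',.1),('ink_pad',.015),('glue_stick',.09),('tape_black',.018),('stapler',.05)):
    print(l,rect(l,'top',z),[(np.round(x['xyz'],3),round(x['confidence'],2)) for x in robot.search_frame(l,'top')])
print(robot.sense())
E
```

```text
pics
scene {'fx': 621.5157427722617, 'fy': 621.5157427722617, 'cx': 311.19160141002703, 'cy': 234.9960941906959, 'origin': array([-0.55337667, -0.91230286,  0.67496053]), 'attitude': array([ 0.76034819,  0.48679274, -0.23932955, -0.35724617])}
top {'fx': 534.9687944510513, 'fy': 534.9687944510513, 'cx': 317.10100597029134, 'cy': 246.14243261469196, 'origin': array([ 0.21627446, -0.03398959,  1.36519945]), 'attitude': array([ 0.70507736,  0.07980384, -0.07959583, -0.70011554])}
book (0.86, ((525.5093383789062, -147.41932678222656), (134.74691772460938, 196.04827880859375), 17.622854232788086), [[431.6000061035156, -74.4000015258789], [491.0, -261.20001220703125], [619.4000244140625, -220.39999389648438], [560.0, -33.599998474121094]]) [(array([ 0.53 , -0.148,  0.019]), 0.71)]
stop (0.95, ((634.0263671875, 92.12147521972656), (114.6032943725586, 233.58590698242188), 41.58665084838867), [[513.5999755859375, 141.39999389648438], [668.7000122070312, -33.29999923706055], [754.4000244140625, 42.79999923706055], [599.4000244140625, 217.5]]) [(array([0.66 , 0.12 , 0.004]), 0.75)]
date_stamp (
[... 1511 characters left out ...]
20.0]]) [(array([ 0.562, -0.505,  0.042]), 0.74)]
{'t': 0.8, 'joints': array([ 1.28659452e+00,  3.52949948e-01,  1.63335291e+00,  1.91620362e-05,
        1.15521634e+00, -2.38094459e-03]), 'dq': array([-0.0008411 ,  0.00172102, -0.00012341, -0.00012604, -0.0009894 ,
       -0.00054982]), 'joint_efforts': array([ 3.01748623e-04, -5.93710685e+01, -3.34562516e+01,  6.97497488e-02,
        1.55356253e-02,  1.15289683e-05]), 'tcp_pos': array([0.17380567, 0.60036284, 0.40473443]), 'ee_rot': array([ 0.56528872, -0.56524769, -0.42483688,  0.42480271]), 'force': array([-0.1361737 , -0.10196567, -0.63331698]), 'ft_torque': array([ 0.00542659,  0.04886587, -0.0030619 ]), 'opening': 0.09228486103201237}
```

View pics/top0.png

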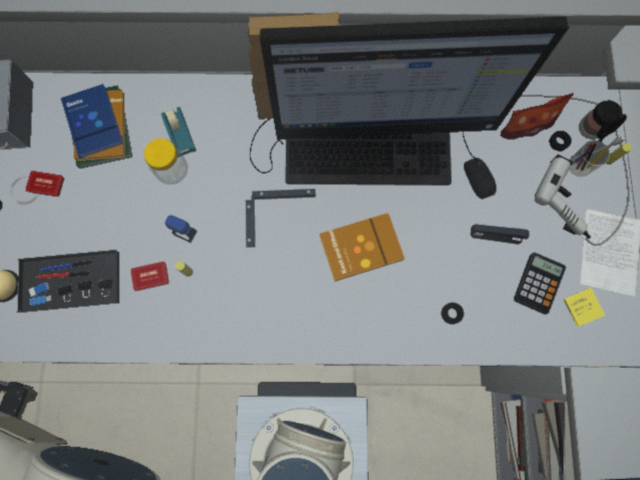

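View pics/scene0.png

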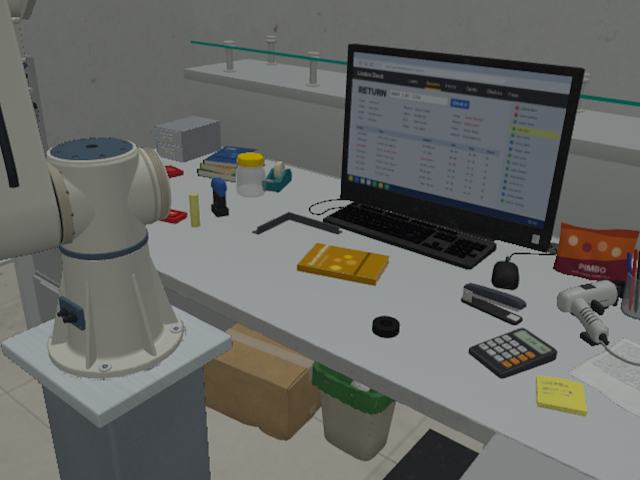

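```bash
python3 - <<'E'
from h import *
im=robot.read_camera('top')
# rectified at z=.022: col=(0.22-y)*1500, row=(0.76-x)*1500
px=np.array([[200,150],[450,150],[450,300],[200,300]],float)
w=ray('top',px,.022)
d=np.c_[(.22-w[:,1])*1500,(.76-w[:,0])*1500].astype(np.float32)
H=cv2.getPerspectiveTransform(px.astype(np.float32),d)
r=cv2.warpPerspective(im,H,(780,510),flags=cv2.INTER_CUBIC)
cv2.imwrite('pics/rect0.png',r)
E
```

```text
(no output)
```

View pics/rect0.png

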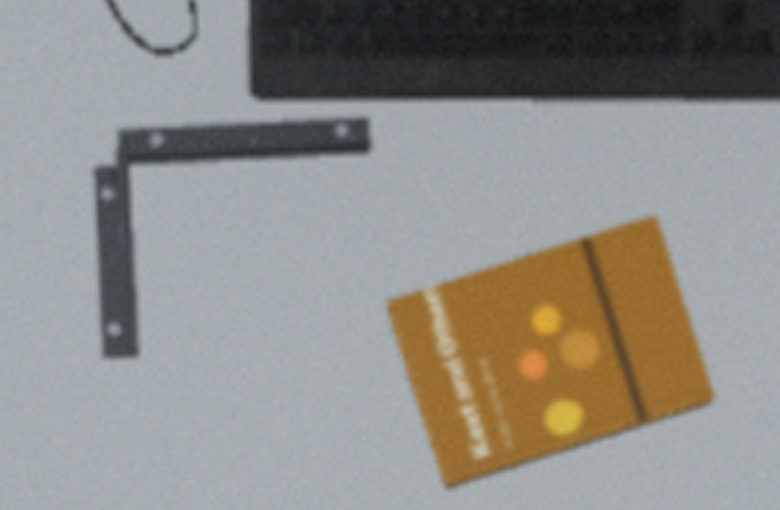

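The rectified top view shows the stop's inner corner at about (128,163) px, the back rail running to (370,151) and the side rail to (138,355). That puts the corner near (0.658, 0.137), yaw about 2.9°. The book's corners are at (388,300), (655,217), (712,400) and (445,487), so it is turned about 14.7° from the seated yaw. I'll push with both open fingers: first +x on the long edge, then +y on the short edge, then seat it.

```bash
python3 -m handwheel '[0,0,0.335,0.226,-0.753,0,0.0919, 0,0,0.335,0.226,-0.753,0,0.0919, 0,0,0.335,0.226,-0.753,0,0.0919, 0,0,0.335,0.226,-0.753,0,0.0919, 0,0,0.335,0.226,-0.753,0,0.0919, 0,0,0.335,0.226,-0.753,0,0.0919, 0,0,0.335,0.226,-0.753,0,0.0919, 0,0,0.335,0.226,-0.753,0,0.0919, 0,0,0.335,0.226,-0.753,0,0.0919, 0,0,0.335,0.226,-0.753,0,0.0919]'
python3 -c "
from h import *
s=robot.sense();print(s['tcp_pos'],R.from_quat(s['ee_rot'],scalar_first=True).as_matrix()[:2,0],s['joints'])"
```

```text
t: 1.85
tcp_pos: [0.3175, 0.1197, 0.4051]
ee_rot: [-0.486, 0.487, 0.514, -0.513]
force: [0.6, -0.1, 0.6]
opening: 0.092
[0.31749121 0.11965076 0.40512929] [-0.05389306  0.99854661] [ 3.55990402e-01 -1.23947864e-01  2.18246453e+00 -1.87369406e-05
  1.08149420e+00 -1.26871597e+00]
```

```bash
python3 -m handwheel '[0,0,0,0.08,-0.273,-0.155,0.0919, 0,0,0,0.08,-0.273,-0.155,0.0919, 0,0,0,0.08,-0.273,-0.155,0.0919, 0,0,0,0.08,-0.273,-0.155,0.0919, 0,0,0,0.08,-0.273,-0.155,0.0919, 0,0,0,0.08,-0.273,-0.155,0.0919, 0,0,0,0.08,-0.273,-0.155,0.0919, 0,0,0,0.08,-0.273,-0.155,0.0919, 0,0,0,0.08,-0.273,-0.155,0.0919]'
python3 - <<'E'
from h import *
s=robot.sense();print(s['tcp_pos'],R.from_quat(s['ee_rot'],scalar_first=True).as_matrix()[:2,0],s['joints'])
cv2.imwrite('pics/wrist1.png',robot.read_camera('wrist'))
E
```

```text
t: 2.75
tcp_pos: [0.3971, -0.1533, 0.25]
ee_rot: [-0.487, 0.487, 0.513, -0.513]
force: [-0.2, -0.1, 0.2]
opening: 0.0921
[ 0.39714591 -0.15328309  0.25002972] [-0.05239411  0.99862585] [-3.72349673e-01  2.83281708e-01  2.17452041e+00  1.91029578e-03
  6.83854357e-01 -1.99704469e+00]
```

View pics/wrist1.png

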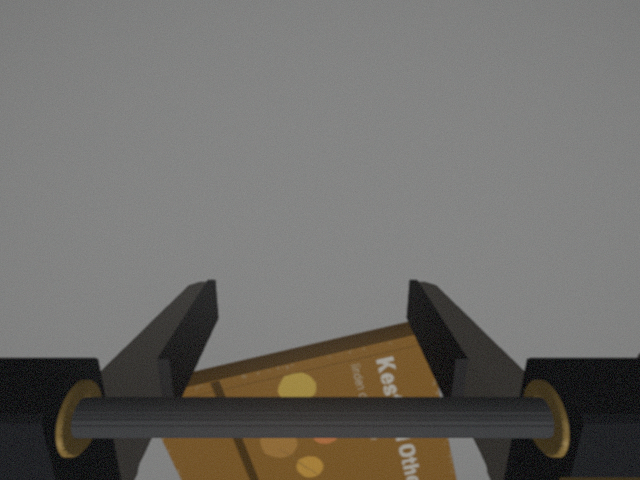

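The wrist view shows the fingertips at (212,285) and (412,285), just short of the book's near edge, which runs from (190,380) to (410,322). I'll go down and push.

```bash
python3 -m handwheel '[0,0,0,0,0,-0.03,0.0919, 0,0,0,0,0,-0.053,0.0919, 0,0,0,0,0,-0.053,0.0919, 0,0,0,0.015,0.001,-0.053,0.0919, 0,0,0,0.03,0.002,-0.053,0.0919, 0,0,0,0.04,0.002,-0.053,0.0919, 0,0,0,0.05,0.003,-0.053,0.0919, 0,0,0,0.06,0.003,-0.053,0.0919, 0,0,0,0.07,0.004,-0.053,0.0919, 0,0,0,0.08,0.004,-0.053,0.0919]'
python3 -m handwheel '[0,0,0,0.01,0,0,0.0919, 0,0,0,0.02,0.001,0,0.0919, 0,0,0,0.03,0.001,0,0.0919, 0,0,0,0.036,0.002,0,0.0919, 0,0,0,0.04,0.002,0,0.0919, 0,0,0,0.04,0.002,0,0.0919]'
python3 - <<'E'
from h import *
robot.read_camera('top'); print(rect('book','top',.017)); print(robot.sense()['tcp_pos'])
E
```

```text
t: 3.8
tcp_pos: [0.4778, -0.1486, 0.1973]
ee_rot: [-0.487, 0.486, 0.514, -0.513]
force: [-1.8, 1.0, 0.5]
opening: 0.0919
t: 4.4
tcp_pos: [0.5183, -0.1466, 0.1974]
ee_rot: [-0.486, 0.486, 0.514, -0.513]
force: [-0.2, -0.5, -0.0]
opening: 0.092
(0.63, ((617.264892578125, -80.21614837646484), (73.90628814697266, 29.03291893005371), 0.0919472798705101), [[580.2999877929688, -65.80000305175781], [580.2999877929688, -94.80000305175781], [654.2000122070312, -94.69999694824219], [654.2000122070312, -65.5999984741211]])
[ 0.51795233 -0.1466417   0.19743371]
```

```bash
python3 -m handwheel '[0,0,0,-0.02,0,0.01,0.0919, 0,0,0,-0.02,0,0.05,0.0919, 0,0,0,-0.02,0,0.08,0.06, 0,0,-0.5,0.08,-0.143,0.08,0.06, 0,0,-1,0.08,-0.143,0.08,0.06, 0,0,-1.571,0.08,-0.143,0.08,0.06, 0,0,-1.571,0.08,-0.143,0.08,0.06, 0,0,-1.571,0.08,-0.143,0.08,0.06, 0,0,-1.571,0.08,-0.143,0.08,0.06, 0,0,-1.571,0.08,-0.143,0.08,0.06]'
python3 -m handwheel '[0,0,-0.5,0,0,0,0.06, 0,0,-0.5,0,0,0,0.06, 0,0,-0.5,0,0,0,0.06, 0,0,-0.5,0,0,0,0.06]' >/dev/null
python3 - <<'E'
from h import *
s=robot.sense();print(s['tcp_pos'],R.from_quat(s['ee_rot'],scalar_first=True).as_matrix()[:2,0],s['joints'],s['opening'])
cv2.imwrite('pics/top2.png',robot.read_camera('top')[130:330,180:480]); print(rect('book','top',.017))
E
```

```text
t: 5.5
tcp_pos: [0.5978, -0.29, 0.2773]
ee_rot: [-0.678, 0.679, 0.198, -0.197]
force: [-0.4, -0.2, 0.3]
opening: 0.06
[ 0.59769821 -0.29010242  0.27728102] [0.9980844  0.06184766] [-4.53913965e-01  5.44638290e-01  1.64211509e+00 -1.03940146e-03
  9.52582125e-01 -5.15198301e-01] 0.060077855498815544
(0.73, ((592.4796142578125, -157.09152221679688), (135.48143005371094, 182.62429809570312), 0.41077470779418945), [[524.0999755859375, -66.30000305175781], [525.4000244140625, -248.89999389648438], [660.9000244140625, -247.89999389648438], [659.5999755859375, -65.30000305175781]])
```

View pics/top2.png

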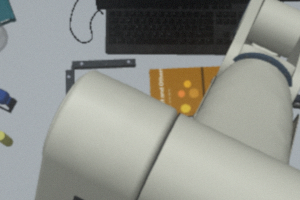

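```bash
python3 -m handwheel '[0,0,-0.01,0,0,-0.04,0.06, 0,0,-0.01,0,0,-0.08,0.06, 0,0,-0.01,0,0,-0.08,0.06, 0,0,-0.01,-0.001,0.015,-0.08,0.06, 0,0,-0.01,-0.001,0.025,-0.08,0.06, 0,0,-0.01,-0.002,0.035,-0.08,0.06, 0,0,-0.01,-0.002,0.05,-0.08,0.06, 0,0,-0.01,-0.003,0.065,-0.08,0.06, 0,0,-0.01,-0.004,0.08,-0.08,0.06, 0,0,-0.01,-0.005,0.095,-0.08,0.06]'
python3 -m handwheel '[0,0,0,-0.001,0.015,0,0.06, 0,0,0,-0.001,0.03,0,0.06, 0,0,0,-0.002,0.045,0,0.06, 0,0,0,-0.003,0.06,0,0.06, 0,0,0,-0.004,0.075,0,0.06, 0,0,0,-0.004,0.085,0,0.06, 0,0,0,-0.005,0.09,0,0.06, 0,0,0,-0.005,0.09,0,0.06]'
python3 - <<'E'
from h import *
s=robot.sense();print(s['tcp_pos'],R.from_quat(s['ee_rot'],scalar_first=True).as_matrix()[:2,0])
robot.read_camera('top'); print(rect('book','top',.017))
E
```

```text
t: 7.0
tcp_pos: [0.5929, -0.1938, 0.1979]
ee_rot: [-0.706, 0.708, 0.021, -0.019]
force: [1.0, -4.4, 3.3]
opening: 0.0596
t: 7.8
tcp_pos: [0.5875, -0.1029, 0.1976]
ee_rot: [-0.706, 0.707, 0.021, -0.02]
force: [0.6, 0.4, -0.6]
opening: 0.06
[ 0.58750965 -0.10290035  0.19756479] [0.99834007 0.05757656]
(0.81, ((611.7486572265625, 44.091705322265625), (75.9469223022461, 110.72327423095703), 1.603055715560913), [[572.2000122070312, 98.4000015258789], [575.2999877929688, -12.300000190734863], [651.2999877929688, -10.199999809265137], [648.2000122070312, 100.5]])
```

```bash
python3 -m handwheel '[0,0,0,-0.001,0.01,0,0.06, 0,0,0,-0.001,0.02,0,0.06, 0,0,0,-0.001,0.026,0,0.06, 0,0,0,-0.002,0.03,0,0.06, 0,0,0,-0.002,0.032,0,0.06]'
for i in 1 2; do python3 -m handwheel '[0,0,0,0,0.002,0,0.06]'; done
```

```text
t: 8.4
tcp_pos: [0.5855, -0.0711, 0.1976]
ee_rot: [-0.706, 0.707, 0.021, -0.02]
force: [-0.4, -1.6, 0.4]
opening: 0.0599
t: 8.5
tcp_pos: [0.5854, -0.0692, 0.1976]
ee_rot: [-0.706, 0.708, 0.021, -0.02]
force: [-1.9, -16.6, 2.3]
opening: 0.06
t: 8.6
tcp_pos: [0.5852, -0.0685, 0.1976]
ee_rot: [-0.705, 0.709, 0.021, -0.021]
force: [-2.2, -22.0, 1.1]
opening: 0.0599
```

```bash
python3 -m handwheel '[0,0,0,0.001,-0.015,0,0.06, 0,0,0,0.001,-0.02,0.04,0.06, 0,0,0,0.001,-0.02,0.08,0.06, 0,0,0.5,-0.1,0.1,0.08,0.0919, 0,0,1,-0.1,0.1,0.08,0.0919, 0,0,1.57,-0.1,0.1,0.08,0.0919, 0,0,1.57,-0.1,0.1,0.08,0.0919, 0,0,1.57,-0.1,0.1,0.08,0.0919, 0,0,1.57,-0.1,0.1,0.08,0.0919, 0,0,1.57,-0.1,0.1,0.08,0.0919]'
python3 - <<'E'
from h import *
s=robot.sense();a=R.from_quat(s['ee_rot'],scalar_first=True).as_matrix()[:2,0];print(s['tcp_pos'],np.degrees(np.arctan2(a[1],a[0])))
E
```

```text
t: 9.6
tcp_pos: [0.4851, 0.0315, 0.2777]
ee_rot: [-0.598, 0.601, 0.376, -0.373]
force: [-0.6, 0.0, -0.4]
opening: 0.0919
[0.48510196 0.03150343 0.27765034] 63.94930168025142
```

```bash
python3 -m handwheel '[0,0,0.505,-0.005,0,0,0.0919, 0,0,0.505,-0.005,0,0,0.0919, 0,0,0.505,-0.005,0,0,0.0919, 0,0,0.505,-0.005,0,0,0.0919, 0,0,0.505,-0.005,0,-0.04,0.0919, 0,0,0.505,-0.005,0,-0.08,0.0919, 0,0,0.505,-0.005,0,-0.08,0.0919]'
python3 - <<'E'
from h import *
s=robot.sense();a=R.from_quat(s['ee_rot'],scalar_first=True).as_matrix()[:2,0];print(s['tcp_pos'],s['force'],np.degrees(np.arctan2(a[1],a[0])))
E
python3 -m handwheel '[0,0,0,0.01,0,0,0.0919, 0,0,0,0.018,0.001,0,0.0919, 0,0,0,0.023,0.001,0,0.0919, 0,0,0,0.028,0.001,0,0.0919, 0,0,0,0.031,0.001,0,0.0919]'
```

```text
t: 10.3
tcp_pos: [0.478, 0.0311, 0.194]
ee_rot: [0.488, -0.486, -0.512, 0.513]
force: [-0.3, 0.1, 0.1]
opening: 0.0921
[0.47802746 0.03114162 0.19399544] [-0.3360554   0.05800497  0.12706887] 92.85200388481694
t: 10.8
tcp_pos: [0.5094, 0.0322, 0.1948]
ee_rot: [0.488, -0.486, -0.512, 0.513]
force: [-4.6, 0.6, 3.2]
opening: 0.0919
```

```bash
python3 -m handwheel '[0,0,0,0.004,0,0,0.0919, 0,0,0,0.007,0,0,0.0919, 0,0,0,0.009,0,0,0.0919, 0,0,0,0.011,0.001,0,0.0919]'
for i in 1 2 3; do python3 -m handwheel '[0,0,0,0.0015,0,0,0.0919]'|grep -E 'tcp|force'; done
```

```text
t: 11.2
tcp_pos: [0.5202, 0.0331, 0.1948]
ee_rot: [0.489, -0.486, -0.512, 0.513]
force: [-3.2, -2.2, 2.7]
opening: 0.0919
tcp_pos: [0.5216, 0.0331, 0.1947]
force: [-4.5, 0.6, 2.9]
tcp_pos: [0.5228, 0.0332, 0.1946]
force: [-9.3, -0.7, 7.8]
tcp_pos: [0.5234, 0.0331, 0.1944]
force: [-10.0, 0.2, 7.5]
```

```bash
for i in 1 2; do python3 -m handwheel '[0,0,0,0.002,0,0,0.0919,0,0,0,0.003,0,0,0.0919]'|grep -E 'tcp|force'; done
```

```text
tcp_pos: [0.5245, 0.0331, 0.194]
force: [-14.1, 0.6, 13.8]
tcp_pos: [0.5256, 0.0331, 0.1936]
force: [-14.6, -0.5, 11.8]
```

```bash
python3 -m handwheel '[0,0,0,-0.015,0,0.002,0.0919, 0,0,0,-0.025,0,0.04,0.0919, 0,0,0,-0.07,-0.1,0.12,0.0919, 0,0,0,-0.14,-0.2,0.15,0.0919, 0,0,0,-0.14,-0.2,0.15,0.0919,0,0,0,-0.14,-0.2,0.15,0.0919,0,0,0,-0.14,-0.25,0.15,0.0919,0,0,0,-0.14,-0.25,0.15,0.0919]'
python3 - <<'E'
from h import *
im=robot.read_camera('top')
px=np.array([[200,150],[450,150],[450,300],[200,300]],float)
w=ray('top',px,.017)
d=np.c_[(.18-w[:,1])*2500,(.72-w[:,0])*2500].astype(np.float32)
cv2.imwrite('pics/rect3.png',cv2.warpPerspective(im,cv2.getPerspectiveTransform(px.astype(np.float32),d),(700,560),flags=cv2.INTER_CUBIC))
print(rect('book','top',.017))
E
```

```text
t: 12.7
tcp_pos: [0.3855, -0.2177, 0.3447]
ee_rot: [0.491, -0.483, -0.508, 0.517]
force: [0.6, -0.5, -0.2]
opening: 0.0923
(0.55, ((593.8770751953125, 37.376922607421875), (133.51107788085938, 189.80056762695312), 2.813581705093384), [[522.5, 128.89999389648438], [531.9000244140625, -60.70000076293945], [665.2000122070312, -54.099998474121094], [655.9000244140625, 135.39999389648438]])
```

View pics/rect3.png

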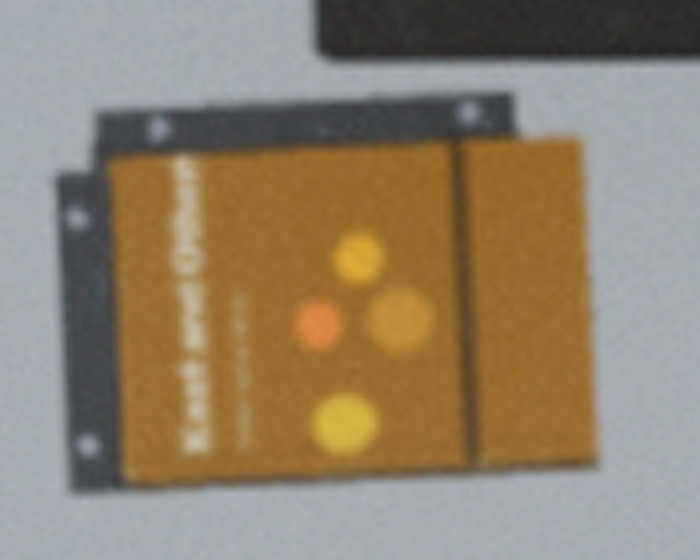

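The top view shows the book against both rails: left edge along (110,160)–(125,480) px, back edge along (110,157)–(580,137). I'll check the gaps from near with the wrist camera.

```bash
python3 - <<'E'
from h import *
s=robot.sense();M=R.from_quat(s['ee_rot'],scalar_first=True).as_matrix();i=robot.camera_info('wrist')
print(M.round(3).tolist(),(np.array(i['origin'])-s['tcp_pos']).round(3),att(i).round(3).tolist(),i['fx'],ray('wrist',[[320,60],[320,200],[320,300]],.017).round(3))
E
```

```text
[[-0.045, -0.016, -0.999], [0.999, -0.004, -0.045], [-0.003, -1.0, 0.016]] [-0.085 -0.003 -0.019] [[-0.045, -0.959, -0.281], [0.999, -0.044, -0.01], [-0.003, -0.282, 0.96]] 388.2735887798754 [[ 0.257 -0.221  0.017]
 [ 0.36  -0.215  0.017]
 [ 0.449 -0.211  0.017]]
```

```bash
python3 -m handwheel '[0,0,0,0.255,0.288,-0.03,0.0919,0,0,0,0.255,0.288,-0.03,0.0919,0,0,0,0.255,0.288,-0.03,0.0919,0,0,0,0.255,0.288,-0.03,0.0919,0,0,0,0.255,0.288,-0.03,0.0919,0,0,0,0.255,0.288,-0.03,0.0919,0,0,0,0.255,0.288,-0.03,0.0919,0,0,0,0.255,0.288,-0.03,0.0919,0,0,0,0.255,0.288,-0.03,0.0919,0,0,0,0.255,0.288,-0.03,0.0919]'
python3 - <<'E'
from h import *
im=robot.read_camera('wrist')
im=cv2.convertScaleAbs(im,alpha=1.8,beta=10)
cv2.imwrite('pics/wrist4.png',cv2.resize(im[100:400,120:],None,fx=1.5,fy=1.5,interpolation=cv2.INTER_CUBIC))
E
```

```text
t: 13.8
tcp_pos: [0.6406, 0.0682, 0.3147]
ee_rot: [0.491, -0.485, -0.507, 0.516]
force: [0.1, -0.7, -0.4]
opening: 0.0917
```

View pics/wrist4.png

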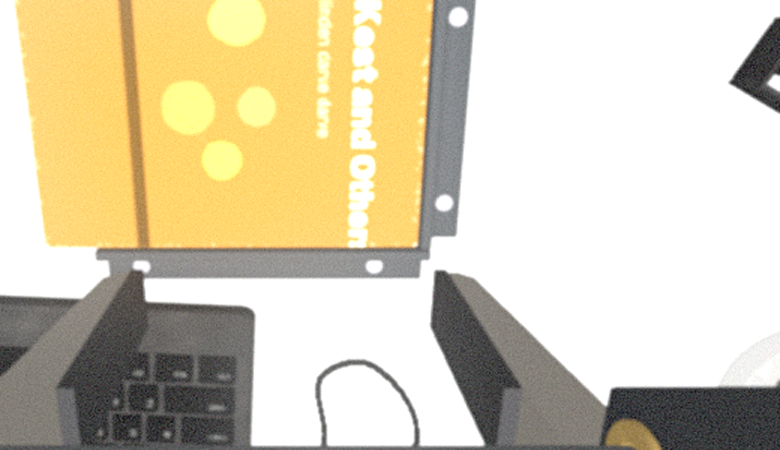

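The wrist view shows both rails: the back rail at row ~250 looks tight, and the side rail at col 420–435 has a thin dark strip. I'll zoom in.

```bash
python3 - <<'E'
from h import *
im=np.mean([robot.read_camera('wrist') for _ in range(4)],0)
im=cv2.convertScaleAbs(im,alpha=2.2,beta=20)
a=cv2.resize(im[60:290,340:450],None,fx=2.6,fy=2.6,interpolation=cv2.INTER_CUBIC)
b=cv2.resize(im[240:290,180:420],None,fx=2,fy=4,interpolation=cv2.INTER_CUBIC)
c=np.zeros((598,780,3),np.uint8);c[:598,:286]=a;c[:200,290:770]=b
cv2.imwrite('pics/z5.png',c)
E
```

```text
(no output)
```

View pics/z5.png

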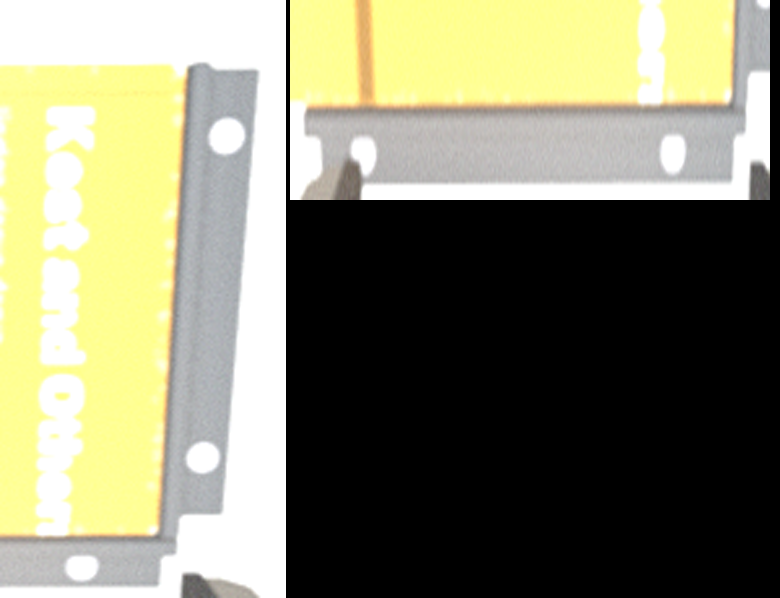

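Both edges look tight, with no desk showing in between. As insurance, I'll press the side edge once more gently, since the last push slid along that rail.

```bash
python3 -m handwheel '[0,0,-0.15,-0.04,-0.17,0,0.06,0,0,-0.3,-0.04,-0.17,0,0.06,0,0,-0.45,-0.04,-0.17,0,0.06,0,0,-0.6,-0.04,-0.17,0,0.06,0,0,-0.75,-0.04,-0.17,0,0.06,0,0,-0.9,-0.04,-0.17,0,0.06,0,0,-1.05,-0.04,-0.17,0,0.06,0,0,-1.2,-0.04,-0.17,0,0.06,0,0,-1.35,-0.04,-0.17,0,0.06,0,0,-1.5,-0.04,-0.17,0,0.06]'
python3 - <<'E'
from h import *
s=robot.sense();M=R.from_quat(s['ee_rot'],scalar_first=True).as_matrix()
print(s['tcp_pos'],M[:,0],M[:,1])
a=np.radians(2.9);x=np.array([np.cos(a),np.sin(a),0]);y=np.array([0,0,-1.]);T=np.c_[x,y,np.cross(x,y)]
print(R.from_matrix(T@M.T).as_rotvec())
E
```

```text
t: 15.05
tcp_pos: [0.5995, -0.1044, 0.3161]
ee_rot: [0.711, -0.701, -0.037, 0.039]
force: [-0.3, 0.8, 0.5]
opening: 0.06
[ 0.59952946 -0.104424    0.31606535] [ 0.99416599  0.10782868 -0.00263806] [-0.0042989   0.01517304 -0.99987564]
[-0.01529289 -0.00386239 -0.05740286]
```

```bash
python3 -m handwheel '[-0.015,-0.004,-0.057,0,0,-0.04,0.06,-0.015,-0.004,-0.057,0,0,-0.08,0.06,-0.015,-0.004,-0.057,0,0,-0.119,0.06,-0.015,-0.004,-0.057,0,0,-0.119,0.06,-0.015,-0.004,-0.057,0,0.012,-0.119,0.06,-0.015,-0.004,-0.057,-0.001,0.022,-0.119,0.06,-0.015,-0.004,-0.057,-0.001,0.028,-0.119,0.06,-0.015,-0.004,-0.057,-0.001,0.032,-0.119,0.06]'
for i in 1 2 3 4; do python3 -m handwheel '[0,0,0,0,0.0015,0,0.06]'|grep -E 'tcp|force'; done
```

```text
t: 15.85
tcp_pos: [0.5989, -0.0714, 0.1987]
ee_rot: [-0.707, 0.707, 0.019, -0.018]
force: [0.7, -1.1, 0.1]
opening: 0.0603
tcp_pos: [0.5991, -0.0692, 0.1996]
force: [-1.0, -2.0, -1.3]
tcp_pos: [0.5991, -0.0682, 0.2001]
force: [-1.0, -15.1, -0.5]
tcp_pos: [0.599, -0.0678, 0.2004]
force: [-1.0, -12.0, -1.5]
tcp_pos: [0.5989, -0.0675, 0.2007]
force: [-0.6, -8.6, -0.3]
```

```bash
python3 -m handwheel '[0,0,0,0.001,-0.02,0,0.06,0,0,0,0.001,-0.025,0.03,0.06,0,0,0,-0.02,-0.05,0.08,0.06,0,0,0,-0.12,-0.12,0.15,0.06,0,0,0,-0.2,-0.17,0.15,0.06,0,0,0,-0.2,-0.17,0.15,0.06,0,0,0,-0.2,-0.17,0.15,0.06,0,0,0,-0.2,-0.17,0.15,0.06,0,0,0,-0.2,-0.17,0.15,0.06]'
python3 - <<'E'
from h import *
im=robot.read_camera('top')
px=np.array([[200,150],[450,150],[450,300],[200,300]],float)
w=ray('top',px,.017)
d=np.c_[(.18-w[:,1])*2500,(.72-w[:,0])*2500].astype(np.float32)
cv2.imwrite('pics/rect6.png',cv2.warpPerspective(im,cv2.getPerspectiveTransform(px.astype(np.float32),d),(700,560),flags=cv2.INTER_CUBIC))
print(rect('book','top',.017))
for l in('date_stamp','ink_pad','glue_stick','tape_black','stapler'): print(l,[np.round(x['xyz'],3) for x in robot.search_frame(l,'top')[:1]])
E
```

```text
t: 17.15
tcp_pos: [0.3963, -0.2391, 0.3523]
ee_rot: [-0.704, 0.71, 0.02, -0.017]
force: [0.6, 0.2, 0.0]
opening: 0.0602
(0.61, ((592.6548461914062, 36.493099212646484), (135.9565887451172, 191.7744140625), 2.913618803024292), [[519.9000244140625, 128.8000030517578], [529.5999755859375, -62.70000076293945], [665.4000244140625, -55.79999923706055], [655.7000122070312, 135.6999969482422]])
date_stamp [array([0.554, 0.299, 0.099])]
ink_pad [array([0.442, 0.393, 0.012])]
glue_stick [array([0.454, 0.292, 0.081])]
tape_black []
stapler [array([ 0.561, -0.505,  0.042])]
```

View pics/rect6.png

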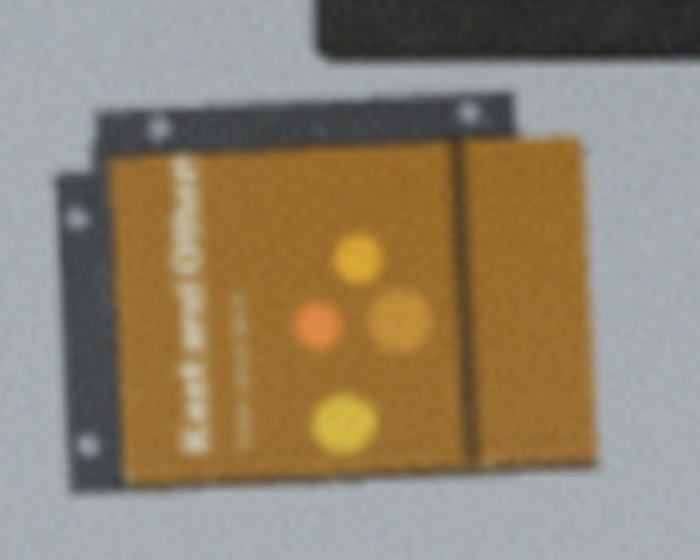

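```bash
python3 -c "
from rig import robot
print(robot.job_done())"
```

```text
the job is handed in; nothing more can be done
None
```

The book is seated in the corner stop, with a long edge against the back rail and a short edge against the side rail. I handed the job in at about 17 s.

I slid it with the open fingers, +x and then +y to the side rail, then +x to the back rail. A last light +y press made sure of the side. Push forces stayed around 22 N or less at the readings I took.

**Seating:** The last top view puts the book's yaw at 2.9°, the same as the stop's. The close wrist view, taken before the last press, showed no gap at either rail. In that press the book met firm resistance where the side rail should be.

**Bystanders:** The date stamp, ink pad, glue stick and stapler are within a few millimetres of where they started, about the detector's accuracy. The detector did not find the tape roll in the last picture. The arm may have been hiding it, but I never sent the gripper near it, so I did not confirm where it is.

**Disagreement:** In the back-rail push, the force built up slowly (to 14.6 N, with about 12–14 N upward) rather than in one sharp step. The tool also ended tilted by about 1°. So the flush fit at the back rail rests on the pictures more than on that contact.

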